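# Show the stamp under the document camera

### The job

Pick the wooden hand stamp out of the desk tray and stand it upright near the middle of the document camera's rubber pad, setting it down rather than dropping it, and leave the other things in the tray and the mug where they are. Then squeeze the release paddle on the camera's handle and, keeping it squeezed, pull the column up past its first stop to the second stop, the top of its travel. Finish while still holding the handle there, paddle squeezed, so that a colleague can tighten the collar.

Things in the scene. Friction and masses are not known exactly. Their poses are not given: they have to be found in the camera images.
- stamp: wooden hand stamp, standing upright in the tray: block 32 (x) x 48 (y) x 18 mm, with a round turned handle on top, waist 16 mm across at 34 mm height, knob 26 mm across (straight-sided) from 48 to 66 mm, top at 72 mm. Mass about 70 g. Origin: centre of its underside; z up
- tray: grey open desk tray fixed to the desk, 200 (x) x 220 (y) mm, walls 38 mm high and 4 mm thick, floor about 4 mm thick. The stamp stands in one of four places in it, about 100 mm apart, with the three other things in the other places. Origin: centre of its underside
- tape: roll of clear tape lying flat in the tray, 60 mm across, 19 mm high; leave alone. Origin: centre of its underside
- staples: cardboard box of staples in the tray, 40 x 55 x 26 mm high; leave alone. Origin: centre of its underside
- sharpener: steel pencil sharpener block in the tray, 26 x 34 x 28 mm high; leave alone. Origin: centre of its underside
- mug: white mug on the desk, 80 mm across, 95 mm high, handle at its +y; leave alone. Origin: centre of its underside
- pad (a point): centre of the top of the document camera's square black rubber pad, 110 x 110 x 4 mm, on the camera's grey base plate; its top is 16 mm above the desk. x, y run along its sides. The column's axis stands 210 mm from here towards -y; the camera head reaches 95 mm from that axis towards the pad, 160 to 222 mm above the desk while the column is down
- grip (a point): grip point on the camera's black handle bar, mid-thickness, level with the middle of the release paddle; rises with the column, 215 mm above the desk when down. Bar 95 mm long in y (30 mm to -y, 65 mm to +y of here), 26 mm thick in x, 30 mm high. Column axis 40 mm to +y. Grip from above, fingers closing along x: one on the paddle (+x side), one on the bar's plain -x face
- paddle: release paddle on the bar's +x face: aluminium pad 36 mm long (y) x 22 mm high, standing out 8 mm, centred on grip in y and z. Bar and paddle together 34 mm thick, 28 mm squeezed. This body's origin is not on the paddle but on the column's axis (mid-bar); axes as grip
- release (a joint): travel of the release paddle in m: 0 out, 0.006 fully squeezed (into the bar, about 7 N; it springs back). The column is unlocked above 0.0045. With the paddle out the column is caught at any stop: down, first or second
- column (a joint): height of the telescoping column in m: 0 down, 0.050 first stop, 0.100 second stop, a hard stop at the top of its travel. Moves straight up. Pulling it takes 5 to 10 N; with the paddle squeezed and the handle not held up it sinks back

How it is judged:
On the way, in this order (a step that is already met when the one before it is completed fails the run):
1. the stamp stands upright on the pad, let go (horizontal distance between stamp and pad below 0.03 m and z of stamp in the frame of pad below 0.004 m and angle between stamp's own z axis and vertical below 0.1 rad and contact force between the fingers and stamp below 0.2 N), for 0.2 s.
2. the release paddle is squeezed with the column still down (value of joint release above 0.0045 m and value of joint column below 0.015 m and contact force between the fingers and paddle above 3 N), for 0.1 s.
3. the column is pulled past its first stop (value of joint column above 0.06 m), for 0.05 s.
At the end, for the whole second after the job is handed in: Column still, within 5 mm of its second stop, fingers pressing the paddle with over 3 N, more than 4.5 mm in, so the catch carries nothing; stamp upright (0.1 rad), let go, within 30 mm of the pad's middle; tape, staples, sharpener and mug within 30 mm of where they were (value of joint column above 0.095 m and value of joint release above 0.0045 m and contact force between the fingers and paddle above 3 N and velocity of joint column between -0.02 and 0.02 m/s and horizontal distance between stamp and pad below 0.03 m and z of stamp in the frame of pad between -0.004 and 0.004 m and angle between stamp's own z axis and vertical below 0.1 rad and linear speed of stamp below 0.03 m/s and distance of each of tape, staples, sharpener, mug from where it was at the start of the episode below 0.03 m); the arm keeps its last pose, push and grip.
It fails at once if the stamp is dropped (falls at over 0.5 m/s out of the fingers) (linear speed of stamp above 0.5 m/s and contact force between the fingers and stamp below 0.05 N).
It fails at once if a bystander is knocked more than 50 mm from its place (distance of any of tape, staples, sharpener, mug from where it was at the start of the episode above 0.05 m).
It also fails if it takes over 51 s, if anything falls off the work surface, if the arm or the gripper's body presses on something with over 40 N, if the wrist force passes 120 N, or if a joint passes its speed limit or range.

### The arm

A 6-joint arm with a two-finger parallel gripper is mounted at the origin on the work surface. World frame = base frame: x ahead of the robot, y to its left, z up, the work surface at z = 0. Lengths are in m, angles in rad, forces in N, time in s.
With the tool pointing down it reaches from about 0.25 to 0.775 m from the base axis. Payload 4 kg.
Tool frame: the origin (TCP) lies at the very end of the fingers, on their centre line; the grasp point (between the pads) lies 19 mm behind it (robot.tcp_to_grasp is the distance from the TCP to the grasp point, in m); z points along the fingers, y is the line along which they close (so a half turn about z gives the same grasp; the last joint's range is limited). The gripper opens to 94 mm and grips with 3 to 60 N. Pads are 16 mm wide; open, the fingers measure 119 mm over their backs; the gripper's body (75 mm by 177 mm) begins 78 mm behind the grasp point.
Start: joints at [-1.313, 0.087, 1.371, -0, 1.684, -0.103], TCP at [0.194, -0.515, 0.206] pointing down, gripper open.
Joint ranges: [-3.1, 3.1], [-0.76, 2.03], [0.27, 2.55], [-1.08, 4.22], [0.17, 2.65], [-2.57, 2.57]. Speed limits (rad/s): [2.79, 2.79, 3.14, 3.14, 3.14, 3.14].

### API

Orientations are given as [roll, pitch, yaw] about the fixed x, y, z axes, in that order (R = Rz(yaw) Ry(pitch) Rx(roll)).
In Python, from bench import robot gives the robot as it stands.
- The arm moves only by the tool nudge_tcp, called after "Request:" by a JSON object that holds its "op" and its "data". Schema: {"type":"object","properties":{"deltas":{"type":"object","properties":{"aperture":{"type":"array","items":{"type":"number"},"minItems":1,"maxItems":20},"tx":{"type":"array","items":{"type":"number"},"minItems":1,"maxItems":20},"ty":{"type":"array","items":{"type":"number"},"minItems":1,"maxItems":20},"tz":{"type":"array","items":{"type":"number"},"minItems":1,"maxItems":20},"spin":{"type":"array","items":{"type":"number"},"minItems":1,"maxItems":20}},"additionalProperties":false,"required":["aperture","tx","ty","tz","spin"]},"only":{"type":"string"},"quiet":{"type":"boolean"},"lines":{"type":"string"}},"required":["deltas"],"additionalProperties":false}. deltas is an object with one list for each field, all of the same length, 1 to 20, a row being the entries at one place: aperture (the finger opening in m), tx, ty, tz (the shift in fractions of the full range, 1 being 300 mm), spin (a turn about the tool's z in fractions of the full range, 1 being 2 pi rad); each row shifts and turns the commanded pose from where the row before left it, along the tool's axes as they then stand; what a row does not reach is not made up. A row lasts 1/12 s, in which the tool goes at most 0.0417 m and 0.125 rad, less where a joint would pass 70% of its speed; a pose out of reach is approached as far as the arm can. The fingers move at their own pace and stop on an object; the grip force is fixed at half the most. Time passes only in rows, so rows that do not move let the fingers close. The tool returns the time, the measured TCP pose, the force, the opening and the grip force at its end. only (a regular expression) keeps the lines of the reply that match it, lines (a string "A,B") keeps lines A to B, and quiet returns only ok. Shift and turn numbers lie between -1 and 1, and a call with a number outside is refused. Input that does not fit is refused with a message, and nothing moves.
- robot.get_obs(): the state, without advancing time (a new reading comes with each control period).
- robot.snapshot(name): name is "side" or "top" or "wrist"; returns a dict with "color" (384x512x3 uint8, blue, green, red), "fx", "fy", "cx", "cy" (pixels), "extrinsics" (4x4, takes a point from world to camera coordinates). Camera axes: x right, y down, z forward; pixel columns grow to the right and rows downward; lengths in m; the calibration is good to about 2 mm. A picture is of the moment at which its call begins. There is no depth.
- robot.close_job(): hands the job in; it is judged then, once.
The state is a dict: "time": time; "joint_positions": joint angles; "qvel": joint speeds; "joint_torque": joint torques, N m; "tool_pos": TCP position; "ee_rot": TCP orientation; "wrist_force": force on the tool from outside, world axes, zero at the start; "wrist_torque": the same for the moment, N m; "width": finger opening in m; "finger_force": force on a finger pad.
Only numpy, scipy, OpenCV 4.12 (cv2) and the standard library are available. Lean on these libraries where they do the work, as an engineer would, in place of code of your own. Each camera call takes 0.05 s, during which the arm holds its last target. There are 200 camera calls.

## Working session

There is one attempt and no reset: what is moved stays moved. The work goes in short steps, Python scripts to look and compute and a tool call to move; the robot and the scene stay as the last step left them, time stands still between calls to the robot, and variables do not carry over. Pictures are saved under pics/ and viewed, at most 10 in all, crops included, and the job is handed in when it is done.

```bash
ls; mkdir -p pics
```

Create h.py:
```python
import numpy as np, cv2
from bench import robot
def snap(n,save=None):
    s=robot.snapshot(n)
    if save: cv2.imwrite(f'pics/{save}.png',s['color'])
    return s
def ray(s,u,v):
    E=np.array(s['extrinsics']);R=E[:3,:3];t=E[:3,3]
    d=R.T@np.array([(u-s['cx'])/s['fx'],(v-s['cy'])/s['fy'],1]);return -R.T@t,d
def plane(s,u,v,z):
    c,d=ray(s,u,v);return c+d*(z-c[2])/d[2]
def tri(*obs):
    A=np.zeros((3,3));b=np.zeros(3)
    for s,u,v in obs:
        c,d=ray(s,u,v);d=d/np.linalg.norm(d);P=np.eye(3)-np.outer(d,d);A+=P;b+=P@c
    return np.linalg.solve(A,b)
def load(n):
    import pickle;return pickle.load(open(n,'rb'))
```

Run:
```python
from h import *
import pickle
o=robot.get_obs();print({k:np.round(v,3) for k,v in o.items()})
for n in('side','top','wrist'):
    s=snap(n,n+'0');pickle.dump(s,open(n+'0.pkl','wb'));print(n,s['fx'],s['cx'],s['cy'],np.round(ray(s,256,192),3))
a=np.hstack([cv2.imread('pics/%s0.png'%n) for n in('side','top')]);
```

```text
bench.py
pics
{'time': np.float64(0.0), 'joint_positions': array([-1.313,  0.088,  1.372, -0.   ,  1.684, -0.103]), 'qvel': array([-0.   , -0.001, -0.001, -0.002, -0.001,  0.   ]), 'joint_torque': array([ 2.0000e-03, -3.4018e+01, -3.0242e+01,  7.2000e-02,  3.3000e-02,
       -0.0000e+00]), 'tool_pos': array([ 0.194, -0.514,  0.204]), 'ee_rot': array([-3.139, -0.   ,  0.361]), 'wrist_force': array([ 0.403, -0.552, -0.637]), 'wrist_torque': array([ 0.022,  0.019, -0.017]), 'finger_force': np.float64(0.0), 'width': np.float64(0.094)}
side 442.1008588916442 254.1973399877153 190.48987831893845 [[ 0.315 -0.725  0.864]
 [ 0.266  0.659 -0.704]]
top 406.06851084068904 252.31598035804203 190.70704742144048 [[ 0.507 -0.069  1.051]
 [ 0.054 -0.002 -0.999]]
wrist 337.63924912466325 249.17004444124927 192.71673912609333 [[ 0.268 -0.487  0.384]
 [-0.245 -0.112 -0.963]]
```

View pics/side0.png

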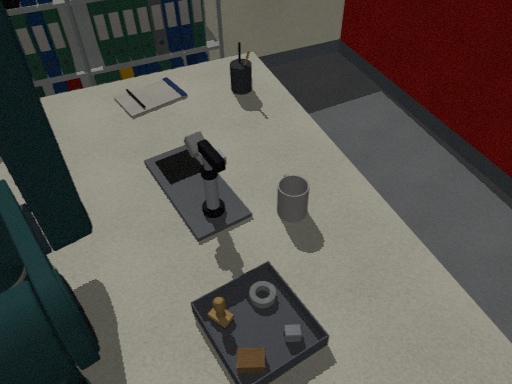

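View pics/top0.png

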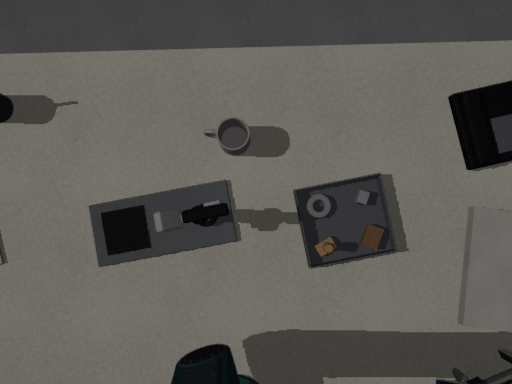

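The side view shows the stamp knob at about (219,302), and the camera column at (210,190). The top view shows the stamp at (328,247), the pad at (127,230), and the handle bar from (183,214) to (228,210). I'll measure these more finely from one enlarged composite.

Run:
```python
from h import *
t=load('top0.pkl')['color'];s=load('side0.pkl')['color']
c=np.zeros((600,800,3),np.uint8)
g=lambda i:np.clip(255*(i/255.)**.6,0,255).astype(np.uint8)
z=lambda i,k:cv2.resize(g(i),None,fx=k,fy=k,interpolation=cv2.INTER_CUBIC)
def put(im,x,y): c[y:y+im.shape[0],x:x+im.shape[1]]=im
put(z(t[180:275,85:245],5)[:,:800][:300],0,0)   # 5x top cam: u=85+x/5,v=180+y/5
put(z(s[125:215,140:240],3)[:270],0,310)            # u=140+x/3 v=125+(y-310)/3
put(z(s[275:335,195:285],4),310,310) # 4x u=195+(x-310)/4
c[310:310+240,310:670]=z(s[280:340,195:285],4)
put(z(t[230:265,305:345],3),675,310)
cv2.imwrite('pics/c.png',c)
for n in('top','side'):
    im=load(n+'0.pkl')['color'];h=cv2.cvtColor(im,cv2.COLOR_BGR2HSV)
    m=cv2.inRange(h,(5,100,60),(25,255,255))
    k,l,st,ce=cv2.connectedComponentsWithStats(m)
    print(n,[(list(st[i]),np.round(ce[i],1)) for i in range(1,k) if st[i,4]>20])
```

```text
top [([np.int32(361), np.int32(224), np.int32(23), np.int32(26), np.int32(351)], array([372.2, 236.5])), ([np.int32(315), np.int32(237), np.int32(21), np.int32(19), np.int32(238)], array([324.9, 246.3]))]
side [([np.int32(244), np.int32(51), np.int32(5), np.int32(14), np.int32(22)], array([246.2,  58.2])), ([np.int32(119), np.int32(67), np.int32(16), np.int32(13), np.int32(136)], array([126.5,  72.7])), ([np.int32(208), np.int32(297), np.int32(26), np.int32(31), np.int32(448)], array([220.2, 312.4])), ([np.int32(237), np.int32(348), np.int32(28), np.int32(22), np.int32(557)], array([250.5, 357.6]))]
```

View pics/c.png

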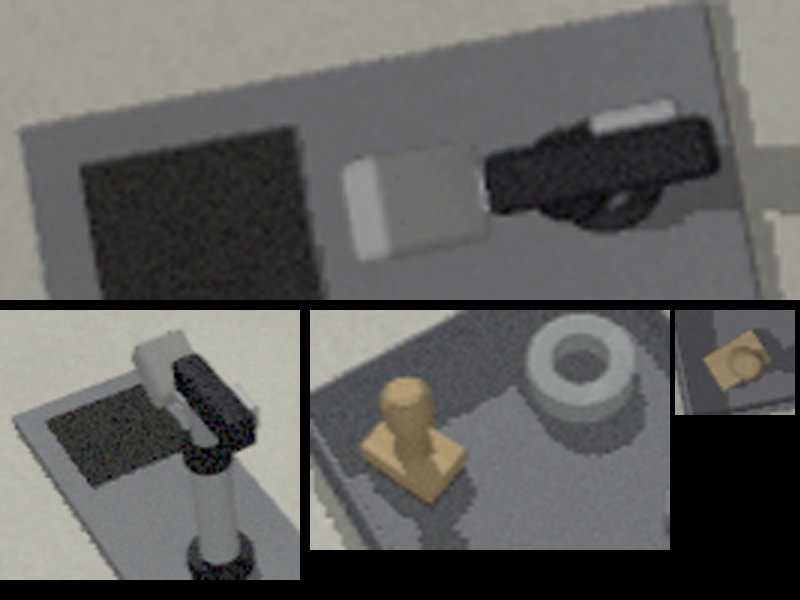

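The composite (top camera upper, side camera lower) shows the knob at top (328.3,247.3) and side (218.5,299.5). The bar runs in the top view from (182,217) to (229,209), with the paddle at (203–220,201–206).

Run:
```python
from h import *
t=load('top0.pkl');s=load('side0.pkl')
print('knob top',tri((t,328.3,247.3),(s,218.5,299.5)).round(4))
for z in(.07,.076): print(plane(t,328.3,247.3,z).round(4),plane(s,218.5,299.5,z).round(4))
# pad in both views
def quad(im,roi,thr):
    x0,y0,x1,y1=roi;g=cv2.GaussianBlur(cv2.cvtColor(im,cv2.COLOR_BGR2GRAY),(3,3),0)[y0:y1,x0:x1]
    m=cv2.morphologyEx((g<thr).astype(np.uint8),cv2.MORPH_OPEN,np.ones((3,3)))
    c=max(cv2.findContours(m,0,2)[0],key=cv2.contourArea);r=cv2.minAreaRect(c)
    return cv2.boxPoints(r)+[x0,y0],r[1],cv2.contourArea(c)
g=cv2.cvtColor(t['color'],6);print('grays',g[225:235:5,125],g[200,160],g[212,200],g[255,120])
b,sz,a=quad(t['color'],(92,198,155,262),45);print(b.round(1),sz,a)
P=np.array([plane(t,u,v,.016) for u,v in b]);print(P.round(4),'pad c',P.mean(0).round(4), np.linalg.norm(P-np.roll(P,1,0),axis=1).round(4))
b,sz,a=quad(t['color'],(180,195,235,223),45);print('bar',b.round(1),sz)
B=np.array([plane(t,u,v,.230) for u,v in b]);print(B.round(4),B.mean(0).round(4),np.linalg.norm(B-np.roll(B,1,0),axis=1).round(4))
# paddle ends top
for u,v in((203.3,204.8),(220,201.3)):print('pad ends',plane(t,u,v,.226).round(4))
```

```text
knob top [ 0.423  -0.241   0.0721]
[ 0.423  -0.2415  0.07  ] [ 0.4231 -0.2397  0.07  ]
[ 0.4235 -0.2404  0.076 ] [ 0.4223 -0.2434  0.076 ]
grays [10  9] 57 9 56
[[ 99.1 212.2]
 [144.1 203.7]
 [152.3 247.6]
 [107.3 256. ]] (44.59782409667969, 45.764984130859375) 1931.0
[[0.5211 0.3304 0.016 ]
 [0.5399 0.2151 0.016 ]
 [0.4281 0.1952 0.016 ]
 [0.4095 0.3097 0.016 ]] pad c [0.4746 0.2626 0.016 ] [0.1135 0.1168 0.1135 0.1161]
bar [[181. 203.]
 [232. 203.]
 [232. 222.]
 [181. 222.]] (19.0, 51.0)
[[ 0.5327  0.0815  0.23  ]
 [ 0.5302 -0.0219  0.23  ]
 [ 0.4918 -0.0211  0.23  ]
 [ 0.4943  0.082   0.23  ]] [0.5122 0.0301 0.23  ] [0.0384 0.1034 0.0383 0.1031]
pad ends [0.528  0.0368 0.226 ]
pad ends [0.5343 0.0027 0.226 ]
```

The rows are not in the units I measure in: shifts go in shares of 300 mm and turns go in shares of 2 pi rad. I convert before sending: 0.031 m / 0.3 = 0.1033, -0.0175 m / 0.3 = -0.0583.

Request:
{"op": "nudge_tcp", "data": {"deltas": {"aperture": [0.094,0.094,0.094,0.094,0.094,0.094,0.094,0.094,0.094,0.094],"tx": [0.1033,0.1033,0.1033,0.1033,0.1033,0.1033,0.1033,0.1033,0.1033,0.1033],"ty": [-0.0583,-0.0583,-0.0583,-0.0583,-0.0583,-0.0583,-0.0583,-0.0583,-0.0583,-0.0583],"tz": [0,0,0,0,0,0,0,0,0,0],"spin": [0,0,0,0,0,0,0,0,0,0]}}}

```text
time: 0.98
tool_pos: [0.4231, -0.2398, 0.2053]
ee_rot: [-3.141, 0.0, 0.361]
wrist_force: [0.7, -1.3, -0.3]
width: 0.0941
finger_force: 0.0
```

Request:
{"op": "nudge_tcp", "data": {"deltas": {"aperture": [0.094,0.094,0.094,0.094,0.094,0.094,0.094,0.094,0.094,0.094,0.094,0.094,0.094,0.094],"tx": [0,0,0,0,0,0,0,0,0,0,0,0,0,0],"ty": [0,0,0,0,0,0,0,0,0,0,0,0,0,0],"tz": [0,0,0,0,0,0,0,0,0,0,0,0,0,0],"spin": [-0.0199,-0.0199,-0.0199,-0.0199,-0.0199,-0.0199,-0.0199,-0.0199,-0.0199,-0.0199,-0.0199,0,0,0]}}}

```text
time: 2.15
tool_pos: [0.4223, -0.2414, 0.2053]
ee_rot: [-3.141, -0.0, 1.733]
wrist_force: [-0.4, -0.1, -0.1]
width: 0.0938
finger_force: 0.0
```

Run:
```python
from h import *
import pickle
o=robot.get_obs();print(o['joint_positions'].round(3))
s=snap('wrist','w1');pickle.dump(s,open('w1.pkl','wb'));t=snap('top');
```

```text
[-0.636 -0.055  1.515 -0.     1.682 -0.798]
```

View pics/w1.png

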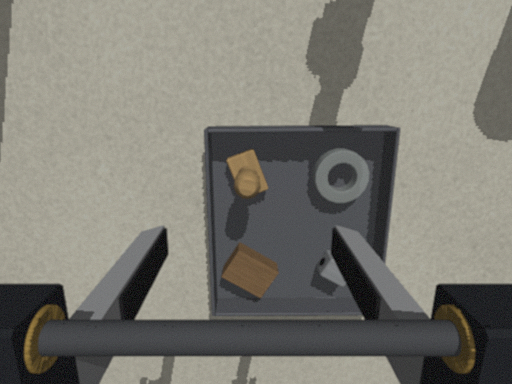

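The wrist view shows the knob top at about (247,181), with the block from (228,150) to (267,195). The tape is at (342,176), the sharpener at (333,270) and the staples at (249,271).

Run:
```python
from h import *
w=load('w1.pkl');t=load('top0.pkl');s=load('side0.pkl')
im=w['color'][140:205,220:275];cv2.imwrite('pics/k.png',cv2.resize(im,None,fx=8,fy=8,interpolation=2))
print(plane(w,247,181,.072).round(4),tri((t,328.3,247.3),(s,218.5,299.5),(w,247,181)).round(4),ray(w,247,181)[0])
```

```text
[ 0.42   -0.2397  0.072 ] [ 0.422  -0.2406  0.0711] [ 0.40961898 -0.16362156  0.38478533]
```

View pics/k.png

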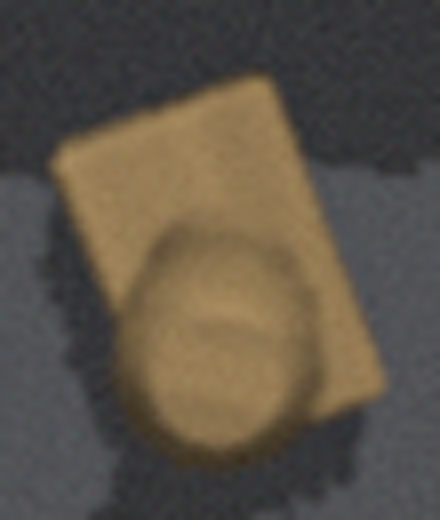

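To row units: 0.03 m / 0.3 = 0.1, -0.001 m / 0.3 = -0.0033.

Request:
{"op": "nudge_tcp", "data": {"deltas": {"aperture": [0.06,0.06,0.06,0.06,0.06,0.06,0.06,0.06,0.06],"tx": [-0.0033,0,0,0,0,0,0,0,0],"ty": [-0.0033,0,0,0,0,0,0,0,0],"tz": [0.1,0.1,0.1,0.1,0.0833,0.06,0,0,0],"spin": [0,0,0,0,0,0,0,0,0]}}}

```text
time: 3.0
tool_pos: [0.4225, -0.2433, 0.0439]
ee_rot: [3.14, 0.002, 1.735]
wrist_force: [0.5, 0.6, 0.9]
width: 0.0604
finger_force: 0.0
```

Request:
{"op": "nudge_tcp", "data": {"deltas": {"aperture": [0.02,0.02,0.02,0.02,0.02,0.02,0.02,0.02,0.02,0.02],"tx": [0,0,0,0,0,0,0,0,0,0],"ty": [0,0,0,0,0,0,0,0,0,0],"tz": [0,0,0,0,0,0,0,0,0,0],"spin": [0,0,0,0,0,0,0,0,0,0]}}}

```text
time: 3.83
tool_pos: [0.4217, -0.2427, 0.0427]
ee_rot: [3.141, 0.0, 1.736]
wrist_force: [-0.0, -0.1, 2.4]
width: 0.0255
finger_force: 30.0
```

Run:
```python
from h import *
import pickle
s=snap('side');w=snap('wrist')
cv2.imwrite('pics/g.png',np.vstack([cv2.resize(s['color'][250:384,150:350],(448,300)),cv2.resize(w['color'],(400,300))[:,:400].copy() if 0 else cv2.resize(w['color'],(448,300))]))
```

```text
(no output)
```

View pics/g.png

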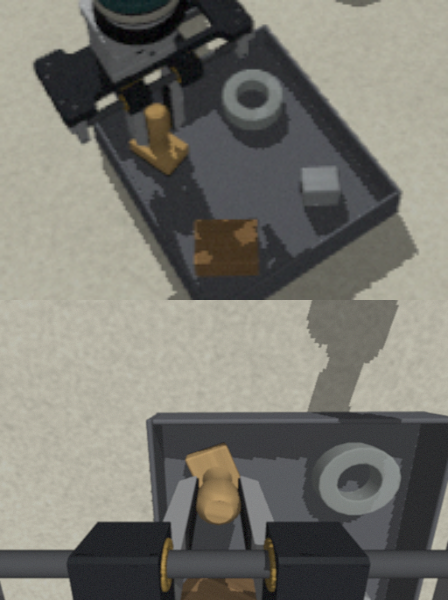

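The stamp is held at 25.5 mm with 30 N and the tray neighbours are undisturbed (tape, sharpener and staples in place). Next I'll lift, then carry it over the camera.

To row units: -0.04 m / 0.3 = -0.1333, -0.02 m / 0.3 = -0.0667.

Request:
{"op": "nudge_tcp", "data": {"deltas": {"aperture": [0.02,0.02,0.02,0.02,0.02,0.02,0.02,0.02,0.02,0.02,0.02],"tx": [0,0,0,0,0,0,0,0,0,0,0],"ty": [0,0,0,0,0,0,0,0,0,0,0],"tz": [-0.0333,-0.0667,-0.1,-0.1333,-0.1333,-0.1333,-0.1333,-0.1,-0.0333,0,0],"spin": [0,0,0,0,0,0,0,0,0,0,0]}}}

```text
time: 4.85
tool_pos: [0.4214, -0.2424, 0.3012]
ee_rot: [-3.14, -0.001, 1.736]
wrist_force: [0.3, 0.1, -2.8]
width: 0.0255
finger_force: 30.0
```

Request:
{"op": "nudge_tcp", "data": {"deltas": {"aperture": [0.02,0.02,0.02,0.02,0.02,0.02,0.02,0.02,0.02,0.02,0.02,0.02,0.02,0.02,0.02,0.02,0.02,0.02,0.02,0.02],"tx": [0.0417,0.0817,0.0817,0.0817,0.0817,0.0817,0.0817,0.0817,0.0817,0.0817,0.0817,0.0817,0.0817,0.0817,0.0817,0.0817,0.0817,0.0817,0.0817,0.0817],"ty": [0.0117,0.0225,0.0225,0.0225,0.0225,0.0225,0.0225,0.0225,0.0225,0.0225,0.0225,0.0225,0.0225,0.0225,0.0225,0.0225,0.0225,0.0225,0.0225,0.0225],"tz": [0,0,0,0,0,0,0,0,0,0,0,0,0,0,0,0,0,0,0,0],"spin": [0,0,0,0,0,0,0,0,0,0,0,0,0,0,0,0,0,0,0,0]}}}

```text
time: 6.52
tool_pos: [0.4712, 0.2522, 0.299]
ee_rot: [-3.135, 0.001, 1.737]
wrist_force: [0.4, 0.1, -0.9]
width: 0.025
finger_force: 30.0
```

Request:
{"op": "nudge_tcp", "data": {"deltas": {"aperture": [0.02,0.02,0.02,0.02],"tx": [0.0367,0,0,0],"ty": [0.01,0,0,0],"tz": [0,0,0,0],"spin": [0,0,0,0]}}}

```text
time: 6.85
tool_pos: [0.4738, 0.2609, 0.3017]
ee_rot: [-3.14, 0.001, 1.735]
wrist_force: [-0.2, -0.5, -0.7]
width: 0.0254
finger_force: 30.0
```

Run:
```python
from h import *
import pickle
o=robot.get_obs();print(o['joint_positions'].round(3))
s=snap('side');w=snap('wrist');pickle.dump((s,w),open('p.pkl','wb'))
cv2.imwrite('pics/p.png',np.vstack([cv2.resize(s['color'][40:240,50:350],(450,300)),cv2.resize(w['color'],(450,300))]))
```

```text
[ 3.990e-01  7.000e-02  1.200e+00 -1.000e-03  1.873e+00  2.350e-01]
```

View pics/p.png

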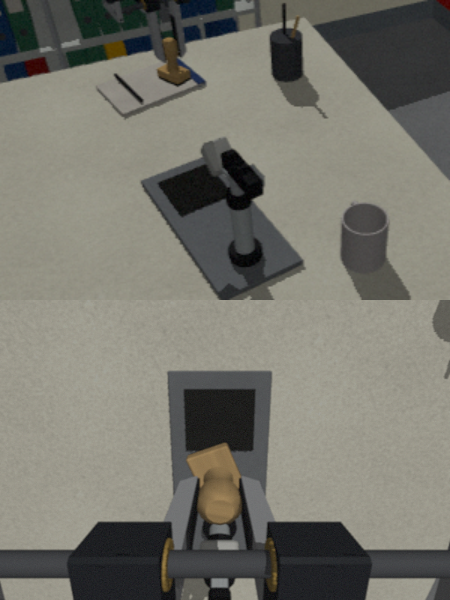

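The stamp hangs upright in the fingers. The wrist view shows the pad centred near (249,154) and aligned with the tool. I'll refine the pad centre from both views.

Run:
```python
from h import *
s,w=load('p.pkl');t=load('top0.pkl')
g=cv2.GaussianBlur(cv2.cvtColor(w['color'],6),(3,3),0)
m=np.zeros_like(g);m[100:205,195:305]=(g[100:205,195:305]<38)
ys=np.where(m[:,290-0-15]>0)[0]
c=max(cv2.findContours(m,0,2)[0],key=cv2.contourArea);x,y,W,H=cv2.boundingRect(c);print(x,y,W,H)
C=[(x-.5,y-.5),(x+W-.5,y-.5)]
for q in C: print(plane(w,*q,.016).round(4))
# row-wise edges
for v in range(y+6,y+H-30,8):
    r=np.where(m[v]>0)[0];print(v,r.min(),r.max(),end=';')
B=np.array([[99.1,212.2],[144.1,203.7]])
# far edge mid of pad (y+55): wrist vs top
top_mid=(101.4+107.3-99.1+101.4)/2 if 0 else None
a=plane(w,x-.5,y-.5,.016);b=plane(w,x+W-.5,y-.5,.016);d=(b-a)[:2];d/=np.linalg.norm(d)
yaw=np.arctan2(d[1],d[0]);n=np.array([-d[1],d[0]]);print('yaw',yaw,'size',np.linalg.norm(b-a),'ctr',(a+b)[:2]/2-n*.055)
print('tri corners',tri((w,x-.5,y-.5),(t,100.5,212.8)).round(4),tri((w,x+W-.5,y-.5),(t,108,255)).round(4))
```

```text
210 115 80 78
[0.4121 0.3076 0.016 ]
[0.5183 0.325  0.016 ]
121 210 288;129 211 288;137 211 288;145 211 288;153 212 287;161 212 287;yaw 0.16240170588146852 size 0.10759386930138327 ctr [0.47409384 0.26203856]
tri corners [0.4707 0.3022 0.1172] [0.4633 0.3035 0.099 ]
```

Run:
```python
from h import *
s,w=load('p.pkl');t=load('top0.pkl')
print(tri((w,209.5,114.5),(t,108,255)).round(4),tri((w,289.5,114.5),(t,100.5,212.8)).round(4))
```

```text
[0.4121 0.3077 0.0168] [0.5186 0.3253 0.0193]
```

Request:
{"op": "nudge_tcp", "data": {"deltas": {"aperture": [0.02,0.02,0.02,0.02,0.02,0.02,0.02,0.02,0.02,0.02,0.02],"tx": [0.0033,0,0,0,0,0,0,0,0,0,0],"ty": [0,0,0,0,0,0,0,0,0,0,0],"tz": [0.0667,0.1333,0.1333,0.1333,0.1333,0.1,0.0667,0.0267,0,0,0],"spin": [0,0,0,0,0,0,0,0,0,0,0]}}}

```text
time: 7.87
tool_pos: [0.4758, 0.2632, 0.067]
ee_rot: [3.137, -0.001, 1.735]
wrist_force: [0.3, 0.5, -1.1]
width: 0.0251
finger_force: 30.0
```

Request:
{"op": "nudge_tcp", "data": {"deltas": {"aperture": [0.02,0.02,0.02,0.02],"tx": [0,0,0,0],"ty": [0,0,0,0],"tz": [0.0067,0.0067,0,0],"spin": [0,0,0,0]}}}

```text
time: 8.2
tool_pos: [0.4742, 0.263, 0.0609]
ee_rot: [3.141, -0.0, 1.736]
wrist_force: [0.4, -0.6, -0.4]
width: 0.0254
finger_force: 30.0
```

Pad height measured at about 17–19 mm from the two views. The last few mm go down in small steps.

To row units: 0.001 m / 0.3 = 0.0033.

Request:
{"op": "nudge_tcp", "data": {"deltas": {"aperture": [0.02,0.02,0.02,0.02,0.02],"tx": [0,0,0,0,0],"ty": [0,0,0,0,0],"tz": [0.0033,0.0033,0.0033,0,0],"spin": [0,0,0,0,0]}}}

```text
time: 8.62
tool_pos: [0.4739, 0.2628, 0.0572]
ee_rot: [-3.141, 0.0, 1.736]
wrist_force: [0.4, 0.5, -0.9]
width: 0.0251
finger_force: 30.0
```

Request:
{"op": "nudge_tcp", "data": {"deltas": {"aperture": [0.02,0.02,0.02,0.02,0.02],"tx": [0,0,0,0,0],"ty": [0,0,0,0,0],"tz": [0.0033,0.0033,0,0,0],"spin": [0,0,0,0,0]}}}

```text
time: 9.03
tool_pos: [0.474, 0.2629, 0.0554]
ee_rot: [-3.142, 0.0, 1.736]
wrist_force: [-0.8, -0.6, -0.6]
width: 0.0252
finger_force: 30.0
```

Request:
{"op": "nudge_tcp", "data": {"deltas": {"aperture": [0.02,0.02,0.02,0.02],"tx": [0,0,0,0],"ty": [0,0,0,0],"tz": [0.0033,0,0,0],"spin": [0,0,0,0]}}}

```text
time: 9.37
tool_pos: [0.4742, 0.263, 0.0548]
ee_rot: [3.141, -0.0, 1.736]
wrist_force: [-0.3, 0.3, 0.6]
width: 0.0252
finger_force: 30.0
```

To row units: 0.001 m / 0.3 = 0.0033.

Request:
{"op": "nudge_tcp", "data": {"deltas": {"aperture": [0.02,0.02,0.02,0.02],"tx": [0,0,0,0],"ty": [0,0,0,0],"tz": [0.0033,0,0,0],"spin": [0,0,0,0]}}}

```text
time: 9.7
tool_pos: [0.4743, 0.263, 0.0547]
ee_rot: [3.141, -0.0, 1.736]
wrist_force: [-1.9, -0.5, 5.0]
width: 0.0251
finger_force: 30.0
```

Contact force is 5 N, so it's down. I'll open and rise.

Request:
{"op": "nudge_tcp", "data": {"deltas": {"aperture": [0.03,0.035,0.045,0.06,0.06,0.06],"tx": [0,0,0,0,0,0],"ty": [0,0,0,0,0,0],"tz": [0,0,0,0,0,0],"spin": [0,0,0,0,0,0]}}}

```text
time: 10.2
tool_pos: [0.4739, 0.2628, 0.0532]
ee_rot: [-3.141, 0.0, 1.736]
wrist_force: [-0.9, -0.1, 0.4]
width: 0.0578
finger_force: 0.0
```

Request:
{"op": "nudge_tcp", "data": {"deltas": {"aperture": [0.06,0.06,0.06,0.06,0.06,0.06,0.06,0.06,0.06,0.06,0.06],"tx": [0,0,0,0,0,0,0,0,0,0,0],"ty": [0,0,0,0,0,0,0,0,0,0,0],"tz": [-0.0333,-0.1,-0.1333,-0.1333,-0.1333,-0.1333,-0.1333,-0.0667,0,0,0],"spin": [0,0,0,0,0,0,0,0,0,0,0]}}}

```text
time: 11.12
tool_pos: [0.4736, 0.2627, 0.3122]
ee_rot: [-3.14, 0.001, 1.736]
wrist_force: [-0.3, -0.6, -0.1]
width: 0.0601
finger_force: 0.0
```

Run:
```python
from h import *
import pickle
s=snap('side');w=snap('wrist');pickle.dump((s,w),open('q.pkl','wb'))
cv2.imwrite('pics/q.png',np.vstack([cv2.resize(s['color'][110:250,120:330],(450,300)),cv2.resize(w['color'],(450,300))]))
```

```text
(no output)
```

View pics/q.png

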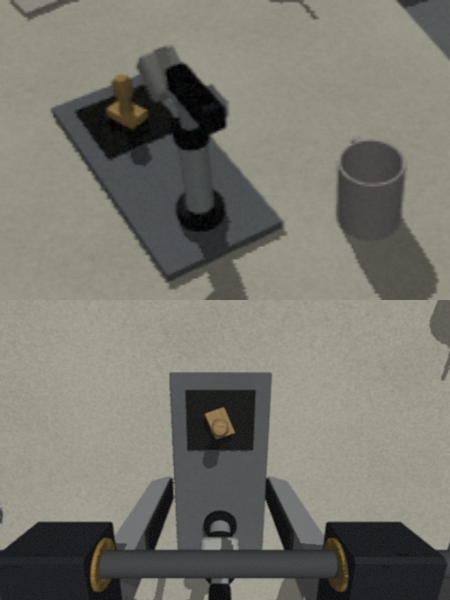

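The stamp stands upright near the pad's centre, seen at (220,425) in the wrist panel. Now I'll move so the wrist camera sees the handle, in two places.

Request:
{"op": "nudge_tcp", "data": {"deltas": {"aperture": [0.07,0.07,0.07,0.07,0.07,0.07,0.07,0.07,0.07,0.07,0.07],"tx": [-0.1117,-0.1117,-0.1117,-0.1117,-0.1117,-0.1117,-0.1117,-0.1117,0,0,0],"ty": [0,0,0,0,0,0,0,0,0,0,0],"tz": [0,0,0,0,0,0,0,0,0,0,0],"spin": [0,0,0,0,0,0,0,0,0,0,0]}}}

```text
time: 12.13
tool_pos: [0.5176, -0.0011, 0.312]
ee_rot: [-3.139, -0.001, 1.736]
wrist_force: [0.3, 0.4, 0.1]
width: 0.07
finger_force: 0.0
```

Run:
```python
from h import *
import pickle
pickle.dump(snap('wrist','h1'),open('h1.pkl','wb'))
```

Request:
{"op": "nudge_tcp", "data": {"deltas": {"aperture": [0.07,0.07,0.07,0.07,0.07],"tx": [-0.1133,-0.1133,0,0,0],"ty": [0,0,0,0,0],"tz": [0,0,0,0,0],"spin": [0,0,0,0,0]}}}

```text
time: 12.6
tool_pos: [0.5291, -0.0671, 0.3133]
ee_rot: [-3.141, -0.001, 1.737]
wrist_force: [-0.3, 1.7, -0.1]
width: 0.0701
finger_force: 0.0
```

Run:
```python
from h import *
import pickle
pickle.dump(snap('wrist','h2'),open('h2.pkl','wb'))
g=lambda i:np.clip(255*(i/255.)**.6,0,255).astype(np.uint8)
a=[g(load(n+'.pkl')['color'])[60:260,125:385] for n in('h1','h2')]
cv2.imwrite('pics/h12.png',cv2.resize(np.vstack(a),None,fx=1.5,fy=1.5,interpolation=2))
```

```text
(no output)
```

View pics/h12.png

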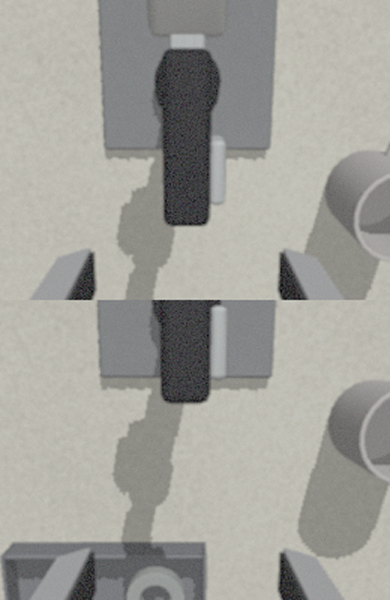

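In h1 the bar's −y end has corners at (233.7,209.3) and (265,209.3), with the paddle to u=275.5 and v 150.7–195.3. In h2 the end corners are (233,128) and (265,128), with the paddle to u=276.3 and v 63.3–112.

Run:
```python
from h import *
a=load('h1.pkl');b=load('h2.pkl')
f=lambda p,q:tri((a,*p),(b,*q))
L=f((233.7,209.3),(233,128));R=f((265,209.3),(265,128))
P0=f((275.5,195.3),(276.3,112));P1=f((275.5,150.7),(276.3,63.3))
for k in(L,R,P0,P1):print(k.round(4))
y=.166;ex=np.array([np.cos(y),np.sin(y)]);ey=np.array([-np.sin(y),np.cos(y)])
print('grip from bar end',(L+R)[:2]/2+.030*ey,'width',np.linalg.norm(R-L),'from paddle',(P0+P1)[:2]/2-.021*ex)
g=(L+R)[:2]/2+.030*ey
o=robot.get_obs();p=o['tool_pos'];Y=o['ee_rot'][2];d=g+.001*ex-p[:2]
print(p,Y,'dtool',d@[np.cos(Y),np.sin(Y)],d@[np.sin(Y),-np.cos(Y)])
```

```text
[ 0.5069 -0.0144  0.2231]
[ 0.5323 -0.0102  0.2232]
[0.5387 0.0033 0.2235]
[0.5325 0.0388 0.2171]
grip from bar end [0.51462134 0.01726471] width 0.025709142401642595 from paddle [0.51488077 0.01759884]
[ 0.52912667 -0.06692244  0.31354716] 1.7379585552158807 dtool 0.08542596091980374 0.0007043231840154485
```

To row units: 0.03 m / 0.3 = 0.1, 0.001 m / 0.3 = 0.0033.

Request:
{"op": "nudge_tcp", "data": {"deltas": {"aperture": [0.07,0.07,0.07,0.07,0.07,0.07,0.07,0.07,0.07,0.07,0.07,0.07,0.07,0.07],"tx": [0.1,0.1,0.085,0,0,0,0,0,0,0,0,0,0,0],"ty": [0.0033,0,0,0,0,0,0,0,0,0,0,0,0,0],"tz": [0,0,0,0,0.0667,0.1,0.1,0.0667,0.04,0.0167,0,0,0,0],"spin": [0,0,0,0,0,0,0,0,0,0,0,0,0,0]}}}

```text
time: 13.82
tool_pos: [0.5171, 0.0159, 0.1983]
ee_rot: [3.138, 0.001, 1.736]
wrist_force: [0.3, 0.3, 0.1]
width: 0.0699
finger_force: 0.0
```

To row units: -0.001 m / 0.3 = -0.0033.

Request:
{"op": "nudge_tcp", "data": {"deltas": {"aperture": [0.07,0.07,0.05,0.04,0.03,0.02,0.02,0.02,0.02,0.02,0.02,0.02],"tx": [0.0033,0,0,0,0,0,0,0,0,0,0,0],"ty": [-0.0033,0,0,0,0,0,0,0,0,0,0,0],"tz": [0,0,0,0,0,0,0,0,0,0,0,0],"spin": [0,0,0,0,0,0,0,0,0,0,0,0]}}}

```text
time: 14.82
tool_pos: [0.515, 0.0167, 0.1964]
ee_rot: [-3.142, 0.0, 1.735]
wrist_force: [1.8, -0.1, -2.0]
width: 0.0277
finger_force: 30.0
```

Squeezed to 28 mm with 30 N. Now I'll pull up.

To row units: -0.01 m / 0.3 = -0.0333, -0.006 m / 0.3 = -0.02.

Request:
{"op": "nudge_tcp", "data": {"deltas": {"aperture": [0.02,0.02,0.02,0.02,0.02,0.02,0.02,0.02,0.02,0.02,0.02],"tx": [0,0,0,0,0,0,0,0,0,0,0],"ty": [0,0,0,0,0,0,0,0,0,0,0],"tz": [-0.0133,-0.02,-0.0333,-0.0333,-0.0333,-0.0333,-0.0333,-0.0333,-0.0333,0,0],"spin": [0,0,0,0,0,0,0,0,0,0,0]}}}

```text
time: 15.73
tool_pos: [0.515, 0.0167, 0.2779]
ee_rot: [3.14, 0.001, 1.736]
wrist_force: [1.5, -0.9, -5.0]
width: 0.0272
finger_force: 30.0
```

Request:
{"op": "nudge_tcp", "data": {"deltas": {"aperture": [0.02,0.02,0.02,0.02,0.02,0.02,0.02,0.02],"tx": [0,0,0,0,0,0,0,0],"ty": [0,0,0,0,0,0,0,0],"tz": [-0.02,-0.02,-0.0133,-0.0067,0,0,0,0],"spin": [0,0,0,0,0,0,0,0]}}}

```text
time: 16.4
tool_pos: [0.515, 0.0167, 0.2945]
ee_rot: [3.141, 0.0, 1.736]
wrist_force: [3.1, -0.6, -5.2]
width: 0.0272
finger_force: 30.0
```

To row units: -0.002 m / 0.3 = -0.0067, -0.001 m / 0.3 = -0.0033.

Request:
{"op": "nudge_tcp", "data": {"deltas": {"aperture": [0.02,0.02,0.02,0.02,0.02,0.02],"tx": [0,0,0,0,0,0],"ty": [0,0,0,0,0,0],"tz": [-0.0067,-0.0033,0,0,0,0],"spin": [0,0,0,0,0,0]}}}

```text
time: 16.9
tool_pos: [0.515, 0.0167, 0.2964]
ee_rot: [-3.14, -0.0, 1.736]
wrist_force: [4.0, -1.9, -12.5]
width: 0.0274
finger_force: 30.0
```

Request:
{"op": "nudge_tcp", "data": {"deltas": {"aperture": [0.02,0.02,0.02,0.02,0.02,0.02],"tx": [0,0,0,0,0,0],"ty": [0,0,0,0,0,0],"tz": [-0.005,0,0,0,0,0],"spin": [0,0,0,0,0,0]}}}

```text
time: 17.4
tool_pos: [0.5149, 0.0167, 0.2965]
ee_rot: [-3.138, -0.001, 1.736]
wrist_force: [5.5, -1.5, -17.7]
width: 0.0271
finger_force: 30.0
```

Run:
```python
from h import *
s=snap('side');t=snap('top')
cv2.imwrite('pics/f.png',np.vstack([cv2.resize(s['color'][90:384,60:460],(408,300)),cv2.resize(t['color'],(408,300))]))
```

```text
(no output)
```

View pics/f.png

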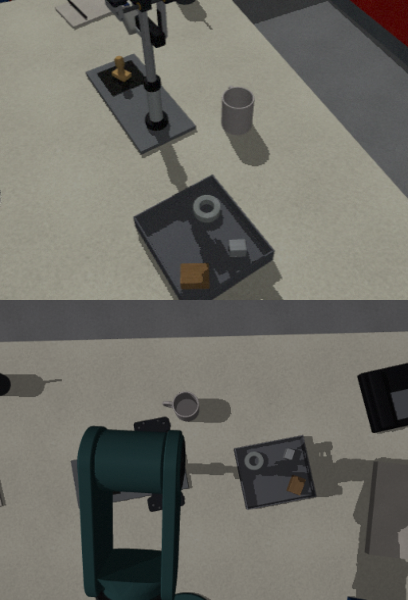

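The column is extended and hard against its top stop: z stays at 0.2965 while the force rises to 17.7 N. The side panel shows the stamp upright on the pad at (121,70), and the mug and tray items are unmoved, so I'm handing in.

```bash
python3 -c "
from bench import robot
print(robot.close_job())"
```

```text
the job is handed in; nothing more can be done
None
```

The stamp stands upright near the middle of the pad, the column is held at its second stop with the paddle squeezed, and the job is handed in, though no verdict came back.

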